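# Stand the fallen splash shield back up

## Robot

A 6-joint arm with a two-finger parallel gripper is mounted at the origin on the work surface. World frame = base frame: x ahead of the robot, y to its left, z up, the work surface at z = 0. Lengths are in m, angles in rad, forces in N, time in s.
With the tool pointing down it reaches from about 0.275 to 0.725 m from the base axis. Payload 5.6 kg.
Tool frame: the origin (TCP) lies on the mounting face of the last link; the fingertips stand 173 mm ahead of it and the grasp point (between the pads) lies 155 mm ahead of it; z points along the fingers, y is the line along which they close (so a half turn about z gives the same grasp; the last joint's range is limited). The gripper opens to 85 mm and grips with 20 to 120 N. Pads are 22 mm wide; open, the fingers measure 114 mm over their backs; the gripper's body (76 mm by 85 mm) begins 54 mm behind the grasp point. The pads swing forward as they close: fully open they stand 13 mm farther back than shut.
Start: joints at [-0.983, 0.255, 0.108, 0, -1.424, -0.285], TCP at [0.164, -0.525, 0.405] pointing down, gripper open.
Joint ranges: [-2.95, 2.95], [-1.21, 1.97], [-1.09, 1.5], [-2.87, 1.71], [-2.94, -0.07], [-3.05, 3.05]. Speed limits (rad/s): [2.57, 2.57, 3.14, 3.14, 3.14, 3.14].

## Interface

Orientations are given as a unit quaternion [w, x, y, z].
In Python, from plant import robot, cams, workorder gives the robot as it stands.
- The arm moves only by the tool arm_command, never from a script. Its argument "deltas" is a list of rows, each an object of numbers: "gripper": the gripper's target within -1 to 1 (shut at 1, half-way at 0, fully open at -1); "x", "y", "z": the shift along the tool's x, y, z in m; "ax", "ay", "az": the turn, a rotation vector about the tool's x, y, z in degrees. A call has 1 to 10 rows; each row shifts and turns the commanded pose from where the row before left it, along the tool's axes as they then stand; what a row does not reach is not made up. A row lasts 1/12 s, in which the tool goes at most 41.7 mm and 7.16 degrees, less where a joint would pass 70% of its speed; a pose out of reach is approached as far as the arm can. A call with a gripper value outside its range is refused whole. The fingers move at their own pace and stop on an object; "newtons" is the grip in N (left out, the last holds). Time passes only in rows, so rows that do not move let the fingers close. It gives the time, the measured TCP pose, the force, the opening and the grip force at its end, in the units of the state.
- robot.state(): the state, without advancing time (a new reading comes with each control period).
- cams.camera(name): name is "side" or "top"; returns a dict with "img" (400x640x3 uint8, blue, green, red), "z_map" (400x640 float32, m along the optical axis (not along the pixel's ray), 0 where there is no reading), "fov_y" (degrees; the focal length in pixels is half the picture's height over the tangent of half this angle, whatever the lens; pixels are square), "cx", "cy" (the principal point, pixels), "k1" (the pictures are not rectified: a ray, as slopes to the right and down, at radius r is drawn at 1 + k1 r^2 times it, then the intrinsics apply), "pose" (4x4, takes a point from camera to world coordinates). Camera axes: x right, y down, z forward; pixel columns grow to the right and rows downward; lengths in m; the calibration is good to about 2 mm. A picture is of the moment at which its call begins.
- workorder.job_done(): hands the job in; it is judged then, once.
The state is a dict: "t": time; "joint_positions": joint angles; "joint_vel": joint speeds; "joint_efforts": joint torques, N m; "tool_pos": TCP position; "eef_rot": TCP orientation; "force": force on the tool from outside, world axes, zero at the start; "moment": the same for the moment, N m; "grip_width": finger opening in m; "gripper_force": force on a finger pad.
Only numpy, scipy, OpenCV 4.12 (cv2) and the standard library are available. Lean on these libraries where they do the work, as an engineer would, in place of code of your own. Each camera call takes 0.05 s, during which the arm holds its last target. There are 200 camera calls.

## Task

The bench splash shield has fallen on its back, with its base plate sticking up, and a round tub stands where the base has to come down. First push the tub along the bench, upright, until it is wholly on the square grey mat; then tip the shield back up where it lies, so that it stands flat on its base, by pushing over its base plate on the inner side (the side towards the panel). Use the fingers only to push: lift or grip nothing, touch neither the white panel nor the rubber sole, and leave everything else where it is.

Things in the scene. Friction and masses are not known exactly. Their poses are not given: they have to be found in the camera images.
- shield: L-shaped splash shield, 0.6 kg, 180 wide: white panel and, square to it, an aluminium base plate. It starts on its back: panel flat on the bench, base plate standing on end, 110 high. Origin: middle of the heel edge (corner of the L), on the bench. Axes as it lies: x level along the panel to its far edge, y along the width, z up the base plate to its free edge. Standing, its x points up.
- panel: The shield's white panel, a part of it with the same origin and axes: fills x 0 to 210, y -90 to 90, z 0 to 6. Not to be touched. The bare aluminium base plate has its inner face, the one to push, at x = 11 and its free edge at z = 110; two small gussets in the corner at y = -83 and 83 reach x = 35, z = 30.
- sole: Black rubber sole of the base plate, a part of the shield with the same origin and axes: x 0 to 3, z 0 to 104. Not to be touched; it faces the tub. Stood up, the sole comes down flat on the bench where x = -110 to 0, y = -90 to 90 was.
- heel_left (a point): Point on the shield's heel edge, at y = 85 in its frame. The shield tips about this edge: 2 to 3 N level near the plate's free edge starts it without sliding, and somewhere past half way it falls onto its base by itself.
- heel_right (a point): Point on the shield's heel edge, at y = -85 in its frame, on the bench.
- tub: Round white closed tub with grey lid, 92 diameter, 58 high, 0.3 kg, standing in front of the shield's sole; slides on the bench. Too wide to grip. Origin: centre of its underside.
- mat: Flat square grey mat with a white border line, 160 x 160, 1 thick (no step to speak of), fixed, beside the tub on one side or the other. Origin: its centre, on the bench; sides parallel to its x and y.
- beaker: Glass beaker, 68 diameter, 85 high, beside the tub on the side away from the mat. Leave alone. Origin: centre of its underside.
- vial_a: Small amber vial with black cap, 36 diameter, 75 high, standing beside the panel on its +y side. Leave alone. Origin: centre of its underside.
- vial_b: The same kind of vial, on the panel's -y side. Leave alone. Origin: centre of its underside.
- jug: White plastic bottle with blue cap, 100 diameter, 200 high, far left. Leave alone. Origin: centre of its underside.
- reagent: Amber bottle with blue cap, 72 diameter, 150 high, far right. Leave alone. Origin: centre of its underside.
- brush: Bottle brush lying at the near left. Leave alone.
- dish: White ceramic dish, 90 diameter, 40 high, at the right. Leave alone. Origin: centre of its underside.
Not all that is in view belongs to the job. Leave any blue or yellow look-alike of the tub alone.

How it is judged:
On the way, in this order (a step that is already met when the one before it is completed fails the run):
1. the tub has been pushed wholly onto the mat while the shield still lies (horizontal distance between tub and mat below 0.045 m and angle between shield's own x axis and vertical above 1.3 rad), for 0.2 s.
2. the shield stands on its base (angle between shield's own x axis and vertical below 0.06 rad), for 0.3 s.
At the end, for the whole second after the job is handed in: The shield stands at rest flat on its base (its x axis within 0.06 rad of vertical), both ends of its heel within 80 mm of where they were; the tub stands upright at rest on the mat, its centre within 48 mm of the mat's centre (45 mm when it is first put there), not touching the shield (angle between shield's own x axis and vertical below 0.06 rad and height (world z) of each of heel_left, heel_right, tub below 0.008 m and distance of each of heel_left, heel_right from where it was at the start of the episode below 0.08 m and linear speed of each of shield, tub below 0.02 m/s and horizontal distance between tub and mat below 0.048 m and angle between tub's own z axis and vertical below 0.06 rad and contact force between tub and shield below 0.1 N).
It fails at once if the shield is lifted (either end of its heel more than 25 mm above the bench) (height (world z) of any of heel_left, heel_right above 0.025 m).
It fails at once if the fingers push on the shield's panel or on its rubber sole (over 2 N) (contact force between the fingers and panel above 2 N or contact force between the fingers and sole above 2 N).
It fails at once if the tub is lifted over 12 mm or tipped over 0.35 rad (height (world z) of tub above 0.012 m or angle between tub's own z axis and vertical above 0.35 rad).
It fails at once if another thing on the bench is moved over 25 mm (distance of any of beaker, vial_a, vial_b, jug, reagent, brush, dish from where it was at the start of the episode above 0.025 m).
It also fails if it takes over 58 s, if anything falls off the work surface, if the arm or the gripper's body presses on something with over 40 N, if the wrist force passes 120 N, or if a joint passes its speed limit or range.

## Working session

There is one attempt and no reset: what is moved stays moved. The work goes in short steps, Python scripts to look and compute and a tool call to move; the robot and the scene stay as the last step left them, time stands still between calls to the robot, and variables do not carry over. Pictures are saved under pics/ and viewed, at most 10 in all, crops included, and the job is handed in when it is done.

Besides the shell and the picture viewer there is one more tool, called by a JSON object that holds its "api" and its "payload", one argument or row to a line. arm_command: Moves the arm, as the interface text tells. Its arguments: {"type":"object","properties":{"deltas":{"type":"array"},"newtons":{"type":"number"}},"required":["deltas"]}

```bash
mkdir -p pics
cat > h.py <<'E'
import numpy as np, cv2
from plant import robot, cams, workorder
def cloud(c):
    z=c["z_map"]; h,w=z.shape
    f=h/2/np.tan(np.radians(c["fov_y"])/2)
    K=np.array([[f,0,c["cx"]],[0,f,c["cy"]],[0,0,1.]])
    v,u=np.mgrid[0:h,0:w].astype(np.float32)
    p=cv2.undistortPoints(np.stack([u.ravel(),v.ravel()],1)[:,None].astype(np.float64),K,np.array([c["k1"],0,0,0.,0]))[:,0].reshape(h,w,2)
    P=np.dstack([p[...,0]*z,p[...,1]*z,z])
    W=P@c["pose"][:3,:3].T+c["pose"][:3,3]
    W[z==0]=np.nan
    return W
E
python3 - <<'E'
from h import *
s=robot.state(); print(s)
for n in("top","side"):
    c=cams.camera(n); cv2.imwrite(f"pics/{n}0.png",c["img"]); np.savez(f"{n}0.npz",**c); print(n,c["fov_y"],c["k1"],c["pose"].round(3))
E
```

```text
{'t': 0.0, 'joint_positions': array([-9.83398528e-01,  2.55723858e-01,  1.07012356e-01, -4.91462642e-04,
       -1.42389459e+00, -2.84615434e-01]), 'joint_vel': array([-7.86552698e-05,  1.14161557e-03,  9.03056628e-04,  1.06047585e-03,
       -1.26559926e-04,  1.35115480e-03]), 'joint_efforts': array([-3.89308898e-04, -3.86629522e+01,  2.37942123e+01,  5.36557272e+00,
       -6.13678028e-03, -8.66744415e-06]), 'tool_pos': array([ 0.16402369, -0.52479403,  0.40380824]), 'eef_rot': array([-1.61839141e-04, -1.50777707e-01,  9.88567249e-01,  9.22872470e-04]), 'force': array([-0.50287984,  1.37325811,  0.46133387]), 'moment': array([-0.00083639, -0.00098117, -0.02715227]), 'gripper_force': 0.0, 'grip_width': 0.08540731455964382}
top 42.861763200037025 -0.10545104296509618 [[-0.003 -0.999  0.042  0.466]
 [-1.     0.004  0.012 -0.027]
 [-0.012 -0.042 -0.999  1.755]
 [ 0.     0.     0.     1.   ]]
side 49.558796735858785 0.0004697777683967122 [[-0.894 -0.347  0.283  0.225]
 [-0.448  0.69  -0.568  0.654]
 [ 0.002 -0.635 -0.773  0.972]
 [ 0.     0.     0.     1.   ]]
```

View pics/top0.png

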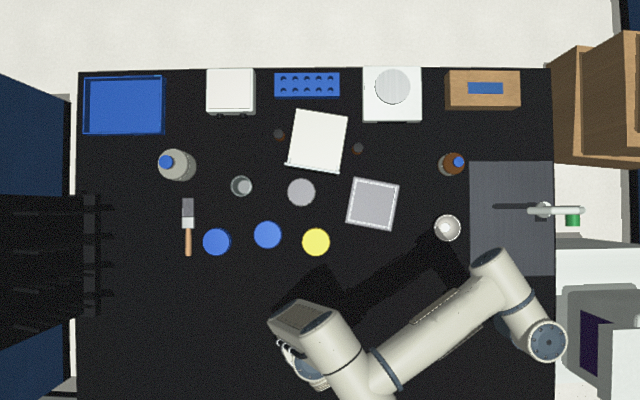

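View pics/side0.png

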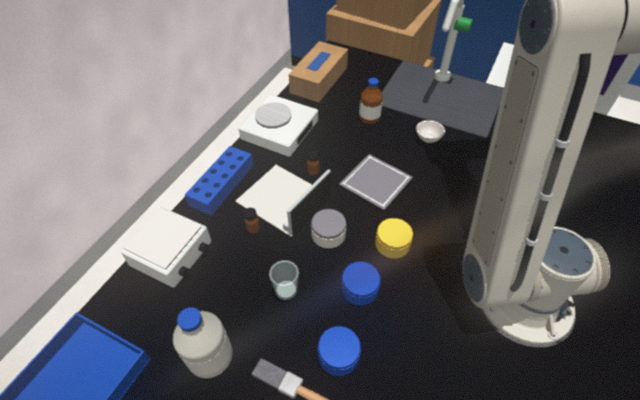

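The top view shows the shield panel at (317,140), its plate along about (288,168)–(340,173), the tub at (301,192), mat at (373,203), beaker at (241,186), vials at (279,134) and (358,148). Yellow and blue look-alikes sit lower down.

Run:
```python
from h import *
c=dict(np.load("top0.npz")); W=cloud(c); im=c["img"]; s=dict(np.load("side0.npz")); S=cloud(s)
def win(W,x0,x1,y0,y1): 
    m=np.zeros(W.shape[:2],bool); m[y0:y1,x0:x1]=1; return m
def circ(n,b,zlo,zhi):
    m=win(W,*b)&(W[...,2]>zlo)&(W[...,2]<zhi); p=W[m][:,:2].astype(np.float32)
    (x,y),r=cv2.minEnclosingCircle(p); print(n,round(x,3),round(y,3),"r",round(r,3),"z",np.median(W[m][:,2]).round(3),m.sum(), "mean",p.mean(0).round(3))
circ("tub",(280,322,174,212),.045,.075)
circ("beaker",(226,256,172,200),.06,.1)
circ("vialA",(268,290,124,142),.05,.09)
circ("vialB",(348,370,138,158),.05,.09)
circ("yellow",(298,334,224,260),.03,.08)
circ("blue",(250,284,218,252),.03,.08)
# mat
hsv=cv2.cvtColor(im,cv2.COLOR_BGR2HSV)
m=(win(W,340,405,172,236)&(hsv[...,2]>90)&(np.abs(W[...,2])<.02))
r=cv2.minAreaRect(W[m][:,:2].astype(np.float32)*1000); print("mat",r,np.median(W[m][:,2]))
# panel
m=(win(W,280,352,104,180)&(hsv[...,2]>150)&(W[...,2]<.03))
r=cv2.minAreaRect(W[m][:,:2].astype(np.float32)*1000); print("panel",r,np.median(W[m][:,2]),cv2.boxPoints(r).round())
m=(win(W,280,352,150,185)&(W[...,2]>.08)&(W[...,2]<.13))
r=cv2.minAreaRect(W[m][:,:2].astype(np.float32)*1000); print("edge",r,np.median(W[m][:,2]),m.sum(),cv2.boxPoints(r).round())
# side plate
for z0,z1 in((.02,.05),(.05,.08),(.08,.12)):
    m=win(S,280,335,165,235)&(S[...,2]>z0)&(S[...,2]<z1); p=S[m][:,:2].astype(np.float32)*1000
    if len(p)>20: print("sideplate",z0,cv2.boxPoints(cv2.minAreaRect(p)).round().tolist(),len(p))
```

```text
tub 0.513 0.041 r 0.045 z 0.058 573 mean [0.514 0.041]
beaker 0.533 0.235 r 0.034 z 0.083 123 mean [0.535 0.241]
vialA 0.707 0.117 r 0.018 z 0.075 87 mean [0.706 0.115]
vialB 0.66 -0.149 r 0.017 z 0.076 87 mean [ 0.659 -0.149]
yellow 0.348 -0.007 r 0.045 z 0.058 565 mean [ 0.349 -0.007]
blue 0.375 0.154 r 0.046 z 0.059 555 mean [0.374 0.152]
mat ((475.0570068359375, -203.42984008789062), (163.31190490722656, 163.49131774902344), 78.95812225341797) 0.0018100378681005225
panel ((696.5169067382812, -16.3690185546875), (189.75645446777344, 199.46531677246094), 78.75592803955078) 0.006671950479165467 [[ 580.  -90.]
 [ 776. -129.]
 [ 813.   57.]
 [ 617.   96.]]
edge ((587.8003540039062, 4.513031005859375), (179.00851440429688, 11.446812629699707), 80.21678924560547) 0.10842914908709078 217 [[567. -83.]
 [578. -85.]
 [609.  92.]
 [597.  94.]]
sideplate 0.02 [[533.0, 82.0], [578.0, -167.0], [675.0, -150.0], [630.0, 100.0]] 397
sideplate 0.05 [[459.0, -55.0], [572.0, -80.0], [611.0, 93.0], [498.0, 118.0]] 827
sideplate 0.08 [[568.0, -84.0], [581.0, -87.0], [612.0, 93.0], [599.0, 95.0]] 505
```

{"api": "arm_command", "payload": {
  "deltas": [
    {"x":-0.027,"y":0.0256,"gripper":0},
    {"x":-0.027,"y":0.0256},
    {"x":-0.027,"y":0.0256},
    {"x":-0.027,"y":0.0256},
    {"x":-0.027,"y":0.0256},
    {"x":-0.027,"y":0.0256},
    {"x":-0.027,"y":0.0256},
    {"x":-0.027,"y":0.0256},
    {"x":-0.027,"y":0.0256},
    {"x":-0.027,"y":0.0256}
  ]
}}

```text
invalid input
```

{"api": "arm_command", "payload": {
  "deltas": [
    {"x":-0.027,"y":0.0256},
    {"x":-0.027,"y":0.0256},
    {"x":-0.027,"y":0.0256},
    {"x":-0.027,"y":0.0256},
    {"x":-0.027,"y":0.0256},
    {"x":-0.027,"y":0.0256},
    {"x":-0.027,"y":0.0256},
    {"x":-0.027,"y":0.0256},
    {"x":-0.027,"y":0.0256},
    {"x":-0.027,"y":0.0256}
  ]
}}

```text
invalid input
```

{"api": "arm_command", "payload": {
  "deltas": [
    {"az":-6.4},
    {"az":-6.4},
    {"az":-6.4},
    {"az":-6.4},
    {"az":-6.4},
    {"az":-6.4},
    {"az":-6.4},
    {"az":-6.4},
    {"az":-6.4},
    {"az":-6.4}
  ]
}}

```text
invalid input
```

{"api": "arm_command", "payload": {
  "deltas": [
    {"gripper":0,"x":-0.027,"y":0.0256,"z":0,"ax":0,"ay":0,"az":0}
  ]
}}

```text
t: 0.18
tool_pos: [0.181, -0.4949, 0.4028]
eef_rot: [-0.001, -0.149, 0.989, 0.001]
force: [2.0, 0.3, -0.3]
grip_width: 0.0753
gripper_force: 0.0
```

{"api": "arm_command", "payload": {
  "deltas": [
    {"gripper":0,"x":-0.027,"y":0.0256,"z":0,"ax":0,"ay":0,"az":0},
    {"gripper":0,"x":-0.027,"y":0.0256,"z":0,"ax":0,"ay":0,"az":0},
    {"gripper":0,"x":-0.027,"y":0.0256,"z":0,"ax":0,"ay":0,"az":0},
    {"gripper":0,"x":-0.027,"y":0.0256,"z":0,"ax":0,"ay":0,"az":0},
    {"gripper":0,"x":-0.027,"y":0.0256,"z":0,"ax":0,"ay":0,"az":0},
    {"gripper":0,"x":-0.027,"y":0.0256,"z":0,"ax":0,"ay":0,"az":0},
    {"gripper":0,"x":-0.027,"y":0.0256,"z":0,"ax":0,"ay":0,"az":0},
    {"gripper":0,"x":-0.027,"y":0.0256,"z":0,"ax":0,"ay":0,"az":0},
    {"gripper":0,"x":-0.027,"y":0.0256,"z":0,"ax":0,"ay":0,"az":0},
    {"gripper":0,"x":-0.027,"y":0.0256,"z":0,"ax":0,"ay":0,"az":0}
  ]
}}

```text
t: 1.02
tool_pos: [0.3637, -0.1658, 0.4046]
eef_rot: [0.0, -0.151, 0.989, 0.0]
force: [1.4, -0.4, -0.2]
grip_width: 0.043
gripper_force: 0.0
```

{"api": "arm_command", "payload": {
  "deltas": [
    {"gripper":0,"x":-0.027,"y":0.0256,"z":0,"ax":0,"ay":0,"az":0},
    {"gripper":0,"x":-0.027,"y":0.0256,"z":0,"ax":0,"ay":0,"az":0},
    {"gripper":0,"x":-0.027,"y":0.0256,"z":0,"ax":0,"ay":0,"az":0},
    {"gripper":0,"x":-0.027,"y":0.0256,"z":0,"ax":0,"ay":0,"az":0},
    {"gripper":0,"x":-0.027,"y":0.0256,"z":0,"ax":0,"ay":0,"az":0},
    {"gripper":0,"x":-0.027,"y":0.0256,"z":0,"ax":0,"ay":0,"az":0},
    {"gripper":0,"x":-0.027,"y":0.0256,"z":0,"ax":0,"ay":0,"az":0},
    {"gripper":0,"x":-0.027,"y":0.0256,"z":0,"ax":0,"ay":0,"az":0},
    {"gripper":0,"x":-0.027,"y":0.0256,"z":0,"ax":0,"ay":0,"az":0}
  ]
}}

```text
t: 1.77
tool_pos: [0.5272, 0.1266, 0.4043]
eef_rot: [-0.0, -0.151, 0.989, -0.0]
force: [0.2, 0.7, 0.6]
grip_width: 0.0428
gripper_force: 0.0
```

{"api": "arm_command", "payload": {
  "deltas": [
    {"gripper":0,"x":0,"y":0,"z":0,"ax":0,"ay":0,"az":-6.4},
    {"gripper":0,"x":0,"y":0,"z":0,"ax":0,"ay":0,"az":-6.4},
    {"gripper":0,"x":0,"y":0,"z":0,"ax":0,"ay":0,"az":-6.4},
    {"gripper":0,"x":0,"y":0,"z":0,"ax":0,"ay":0,"az":-6.4},
    {"gripper":0,"x":0,"y":0,"z":0,"ax":0,"ay":0,"az":-6.4},
    {"gripper":0,"x":0,"y":0,"z":0,"ax":0,"ay":0,"az":-6.4},
    {"gripper":0,"x":0,"y":0,"z":0,"ax":0,"ay":0,"az":-6.4},
    {"gripper":0,"x":0,"y":0,"z":0,"ax":0,"ay":0,"az":-6.4},
    {"gripper":0,"x":0,"y":0,"z":0,"ax":0,"ay":0,"az":-6.4},
    {"gripper":0,"x":0,"y":0,"z":0,"ax":0,"ay":0,"az":-6.4}
  ]
}}

```text
t: 2.6
tool_pos: [0.5267, 0.1247, 0.4042]
eef_rot: [-0.001, -0.654, 0.757, 0.0]
force: [-0.1, 0.5, 0.5]
grip_width: 0.0426
gripper_force: 0.0
```

{"api": "arm_command", "payload": {
  "deltas": [
    {"gripper":0,"x":0,"y":0.0014,"z":0.03,"ax":0,"ay":0,"az":0},
    {"gripper":0,"x":0,"y":0,"z":0.03,"ax":0,"ay":0,"az":0},
    {"gripper":0,"x":0,"y":0,"z":0.03,"ax":0,"ay":0,"az":0},
    {"gripper":0,"x":0,"y":0,"z":0.03,"ax":0,"ay":0,"az":0},
    {"gripper":0,"x":0,"y":0,"z":0.03,"ax":0,"ay":0,"az":0},
    {"gripper":0,"x":0,"y":0,"z":0.03,"ax":0,"ay":0,"az":0},
    {"gripper":0,"x":0,"y":0,"z":0.02,"ax":0,"ay":0,"az":0},
    {"gripper":0,"x":0,"y":0,"z":0.009,"ax":0,"ay":0,"az":0},
    {"gripper":0,"x":0.01,"y":0,"z":0,"ax":0,"ay":0,"az":0},
    {"gripper":0,"x":0.01,"y":0,"z":0,"ax":0,"ay":0,"az":0}
  ]
}}

```text
t: 3.43
tool_pos: [0.5226, 0.1049, 0.1959]
eef_rot: [-0.0, -0.652, 0.758, -0.0]
force: [-0.3, 0.5, 0.4]
grip_width: 0.0426
gripper_force: 0.0
```

{"api": "arm_command", "payload": {
  "deltas": [
    {"gripper":0,"x":0.004,"y":0,"z":0,"ax":0,"ay":0,"az":0},
    {"gripper":0,"x":0.004,"y":0,"z":0,"ax":0,"ay":0,"az":0},
    {"gripper":0,"x":0.004,"y":0,"z":0,"ax":0,"ay":0,"az":0},
    {"gripper":0,"x":0.004,"y":0,"z":0,"ax":0,"ay":0,"az":0},
    {"gripper":0,"x":0.004,"y":0,"z":0,"ax":0,"ay":0,"az":0},
    {"gripper":0,"x":0.006,"y":0,"z":0,"ax":0,"ay":0,"az":0},
    {"gripper":0,"x":0.008,"y":0,"z":0,"ax":0,"ay":0,"az":0},
    {"gripper":0,"x":0.008,"y":0,"z":0,"ax":0,"ay":0,"az":0},
    {"gripper":0,"x":0.008,"y":0,"z":0,"ax":0,"ay":0,"az":0},
    {"gripper":0,"x":0.008,"y":0,"z":0,"ax":0,"ay":0,"az":0}
  ]
}}

```text
t: 4.27
tool_pos: [0.5136, 0.0471, 0.1958]
eef_rot: [0.0, -0.652, 0.758, -0.0]
force: [0.0, 3.3, 3.0]
grip_width: 0.043
gripper_force: 2.0
```

{"api": "arm_command", "payload": {
  "deltas": [
    {"gripper":0,"x":0.01,"y":0,"z":0,"ax":0,"ay":0,"az":0},
    {"gripper":0,"x":0.01,"y":0,"z":0,"ax":0,"ay":0,"az":0},
    {"gripper":0,"x":0.01,"y":0,"z":0,"ax":0,"ay":0,"az":0},
    {"gripper":0,"x":0.01,"y":0,"z":0,"ax":0,"ay":0,"az":0},
    {"gripper":0,"x":0.01,"y":0,"z":0,"ax":0,"ay":0,"az":0},
    {"gripper":0,"x":0.01,"y":0,"z":0,"ax":0,"ay":0,"az":0},
    {"gripper":0,"x":0.01,"y":0,"z":0,"ax":0,"ay":0,"az":0},
    {"gripper":0,"x":0.01,"y":0,"z":0,"ax":0,"ay":0,"az":0},
    {"gripper":0,"x":0.008,"y":0,"z":0,"ax":0,"ay":0,"az":0},
    {"gripper":0,"x":0.005,"y":0,"z":0,"ax":0,"ay":0,"az":0}
  ]
}}

```text
t: 5.1
tool_pos: [0.4993, -0.0452, 0.1955]
eef_rot: [-0.0, -0.651, 0.759, 0.0]
force: [0.1, 3.9, 2.5]
grip_width: 0.043
gripper_force: 1.9
```

Run:
```python
from h import *
for n in ("top","side"):
    c=cams.camera(n); W=cloud(c); cv2.imwrite(f"pics/{n}1.png",c["img"])
    m=(W[...,2]>.05)&(W[...,2]<.064)&(abs(W[...,0]-.49)<.09)&(abs(W[...,1]+.1)<.13)
    p=W[m][:,:2].astype(np.float32)
    print(n,m.sum(), cv2.minEnclosingCircle(p) if m.sum() else 0,p.min(0),p.max(0))
print(robot.state()["t"],robot.state()["tool_pos"])
```

```text
top 222 ((0.5166044235229492, -0.0662263035774231), 0.08392621576786041) [ 0.44663873 -0.13792998] [ 0.57999986 -0.01138237]
side 192 ((0.5207047462463379, -0.07788901776075363), 0.07795455306768417) [ 0.4477905  -0.14020064] [ 0.5795986  -0.02696903]
5.2 [ 0.49899801 -0.04521553  0.1951859 ]
```

View pics/side1.png

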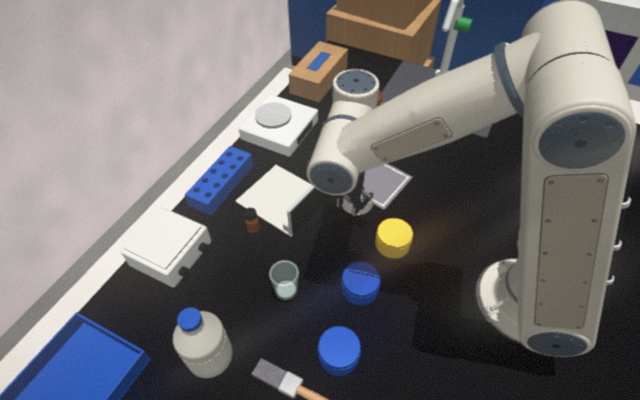

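The side view shows the tub cradled under the gripper at about (355,205), heading for the mat (388,180), with everything else undisturbed. Its front edge at y≈-0.139 puts the centre at about (0.492,-0.093).

{"api": "arm_command", "payload": {
  "deltas": [
    {"gripper":0,"x":0.008,"y":0,"z":0,"ax":0,"ay":0,"az":0},
    {"gripper":0,"x":0.012,"y":0,"z":0,"ax":0,"ay":0,"az":0},
    {"gripper":0,"x":0.014,"y":0,"z":0,"ax":0,"ay":0,"az":0},
    {"gripper":0,"x":0.014,"y":0,"z":0,"ax":0,"ay":0,"az":0},
    {"gripper":0,"x":0.014,"y":0,"z":0,"ax":0,"ay":0,"az":0},
    {"gripper":0,"x":0.014,"y":0,"z":0,"ax":0,"ay":0,"az":0},
    {"gripper":0,"x":0.014,"y":0,"z":0,"ax":0,"ay":0,"az":0},
    {"gripper":0,"x":0.011,"y":0,"z":0,"ax":0,"ay":0,"az":0},
    {"gripper":0,"x":0.007,"y":0,"z":0,"ax":0,"ay":0,"az":0},
    {"gripper":0,"x":0.003,"y":0,"z":0,"ax":0,"ay":0,"az":0}
  ]
}}

```text
t: 6.03
tool_pos: [0.4825, -0.1549, 0.1954]
eef_rot: [-0.0, -0.651, 0.759, 0.0]
force: [0.6, 1.1, -0.9]
grip_width: 0.0425
gripper_force: 0.6
```

{"api": "arm_command", "payload": {
  "deltas": [
    {"gripper":0,"x":0,"y":0,"z":0,"ax":0,"ay":0,"az":0},
    {"gripper":0,"x":-0.01,"y":0,"z":0,"ax":0,"ay":0,"az":0},
    {"gripper":0,"x":-0.02,"y":0,"z":0,"ax":0,"ay":0,"az":0},
    {"gripper":0,"x":-0.01,"y":0,"z":-0.02,"ax":0,"ay":0,"az":0},
    {"gripper":0,"x":0,"y":0,"z":-0.035,"ax":0,"ay":0,"az":0},
    {"gripper":0,"x":0,"y":0,"z":-0.035,"ax":0,"ay":0,"az":0},
    {"gripper":0,"x":0,"y":0,"z":-0.035,"ax":0,"ay":0,"az":0},
    {"gripper":0,"x":0,"y":0,"z":-0.035,"ax":0,"ay":0,"az":0},
    {"gripper":0,"x":0,"y":0,"z":-0.02,"ax":0,"ay":0,"az":0},
    {"gripper":0,"x":0,"y":0,"z":0,"ax":0,"ay":0,"az":0}
  ]
}}

```text
t: 6.87
tool_pos: [0.49, -0.1136, 0.3813]
eef_rot: [0.003, -0.652, 0.758, -0.004]
force: [0.6, 0.2, -1.6]
grip_width: 0.043
gripper_force: 0.0
```

Run:
```python
from h import *
for n in ("top","side"):
    c=cams.camera(n); W=cloud(c); cv2.imwrite(f"pics/{n}2.png",c["img"])
    m=(W[...,2]>.05)&(W[...,2]<.064)&(abs(W[...,0]-.475)<.09)&(abs(W[...,1]+.2)<.1)
    p=W[m][:,:2].astype(np.float32)
    print(n,m.sum(), cv2.minEnclosingCircle(p) if m.sum() else 0,p.min(0),p.max(0))
print(robot.state())
```

```text
top 167 ((0.4694632291793823, -0.21095512807369232), 0.044700901955366135) [ 0.42953092 -0.24806626] [ 0.50935614 -0.18703713]
side 569 ((0.4747989773750305, -0.20565448701381683), 0.047011598944664) [ 0.43081188 -0.25103357] [ 0.51905185 -0.1597591 ]
{'t': 6.9667, 'joint_positions': array([ 8.46750237e-02,  1.70402769e-01, -7.22242816e-02, -2.37210234e-04,
       -1.32625529e+00, -2.34679061e-01]), 'joint_vel': array([-0.00632695,  0.02649808, -0.04498171, -0.01019599,  0.00722564,
        0.0034483 ]), 'joint_efforts': array([-7.10628298e-02, -3.50498557e+01,  2.46451879e+01,  5.59444785e+00,
       -5.75099769e-02, -3.94284682e-03]), 'tool_pos': array([ 0.48905593, -0.1134015 ,  0.37632964]), 'eef_rot': array([ 8.43095164e-04, -6.52112152e-01,  7.58121898e-01, -4.67196274e-04]), 'force': array([-0.66575239,  0.56239802, -0.35728224]), 'moment': array([0.00733853, 0.0944661 , 0.0222535 ]), 'gripper_force': 0.0, 'grip_width': 0.0425841474474122}
```

View pics/side2.png

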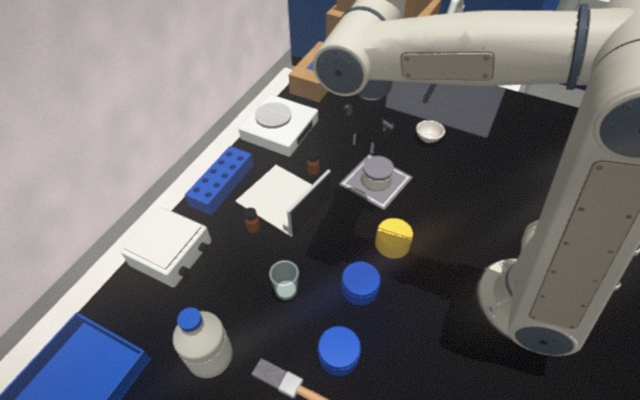

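The tub now sits at about (0.475,-0.206), within 3 mm of the mat centre (377,178 in the picture), and the shield is unmoved. Next I move over the panel and turn the fingers square to the plate.

{"api": "arm_command", "payload": {
  "deltas": [
    {"gripper":0,"x":-0.0261,"y":-0.0228,"z":0,"ax":0,"ay":0,"az":0},
    {"gripper":0,"x":-0.0261,"y":-0.0228,"z":0,"ax":0,"ay":0,"az":0},
    {"gripper":0,"x":-0.0261,"y":-0.0228,"z":0,"ax":0,"ay":0,"az":0},
    {"gripper":0,"x":-0.0261,"y":-0.0228,"z":0,"ax":0,"ay":0,"az":0},
    {"gripper":0,"x":-0.0261,"y":-0.0228,"z":0,"ax":0,"ay":0,"az":0},
    {"gripper":0,"x":0,"y":0,"z":0,"ax":0,"ay":0,"az":-6.85},
    {"gripper":0,"x":0,"y":0,"z":0,"ax":0,"ay":0,"az":-6.85},
    {"gripper":0,"x":0,"y":0,"z":0,"ax":0,"ay":0,"az":-6.85},
    {"gripper":0,"x":0,"y":0,"z":0,"ax":0,"ay":0,"az":-6.85},
    {"gripper":0,"x":0,"y":0,"z":0,"ax":0,"ay":0,"az":-6.85}
  ]
}}

```text
t: 7.8
tool_pos: [0.6212, -0.0016, 0.3735]
eef_rot: [0.001, 0.848, -0.53, -0.001]
force: [0.1, 0.0, 0.1]
grip_width: 0.0428
gripper_force: 0.0
```

{"api": "arm_command", "payload": {
  "deltas": [
    {"gripper":0,"x":0,"y":0,"z":0,"ax":0,"ay":0,"az":-6.85},
    {"gripper":0,"x":0,"y":0,"z":0,"ax":0,"ay":0,"az":-6.85},
    {"gripper":0,"x":0,"y":0,"z":0,"ax":0,"ay":0,"az":-6.85},
    {"gripper":0,"x":0,"y":0,"z":0,"ax":0,"ay":0,"az":-6.85},
    {"gripper":0,"x":0,"y":0,"z":0,"ax":0,"ay":0,"az":-6.85},
    {"gripper":0,"x":0,"y":0,"z":0,"ax":0,"ay":0,"az":-6.85},
    {"gripper":0,"x":0,"y":0,"z":0,"ax":0,"ay":0,"az":-6.85},
    {"gripper":0,"x":0,"y":0,"z":0,"ax":0,"ay":0,"az":-6.85},
    {"gripper":0,"x":0,"y":0,"z":0,"ax":0,"ay":0,"az":0}
  ]
}}

```text
t: 8.55
tool_pos: [0.6211, -0.0017, 0.3738]
eef_rot: [0.0, 0.997, -0.081, -0.002]
force: [0.2, 0.3, -0.7]
grip_width: 0.0431
gripper_force: 0.0
```

{"api": "arm_command", "payload": {
  "deltas": [
    {"gripper":0,"x":0,"y":0,"z":0.025,"ax":0,"ay":0,"az":0},
    {"gripper":0,"x":0,"y":0,"z":0.025,"ax":0,"ay":0,"az":0},
    {"gripper":0,"x":0,"y":0,"z":0.025,"ax":0,"ay":0,"az":0},
    {"gripper":0,"x":0,"y":0,"z":0.025,"ax":0,"ay":0,"az":0},
    {"gripper":0,"x":0,"y":0,"z":0.015,"ax":0,"ay":0,"az":0},
    {"gripper":0,"x":0,"y":0,"z":0,"ax":0,"ay":0,"az":0}
  ]
}}

```text
t: 9.05
tool_pos: [0.6196, -0.0021, 0.2553]
eef_rot: [0.001, 0.996, -0.086, -0.005]
force: [-0.7, 0.2, 0.4]
grip_width: 0.0429
gripper_force: 0.0
```

Run:
```python
from h import *
c=cams.camera("side"); cv2.imwrite("pics/side3.png",cv2.resize(c["img"][120:260,200:400],None,fx=4,fy=4,interpolation=cv2.INTER_CUBIC))
W=cloud(c)
m=(abs(W[...,2]-.1)<.012)&(abs(W[...,0]-.59)<.06)&(abs(W[...,1])<.11); v,u=np.nonzero(m); 
ex=np.array([.986,-.167]); q=(W[m][:,:2]-[.5822,.0054]); print(np.histogram(q@ex,np.arange(-.03,.07,.01)))
print(robot.state()["tool_pos"])
```

```text
(array([  0,   0,   0, 349,  64,  31,  39,  19,   1]), array([-3.0000000e-02, -2.0000000e-02, -1.0000000e-02,  6.9388939e-18,
        1.0000000e-02,  2.0000000e-02,  3.0000000e-02,  4.0000000e-02,
        5.0000000e-02,  6.0000000e-02]))
[ 0.62044981 -0.00219318  0.25803921]
```

View pics/side3.png

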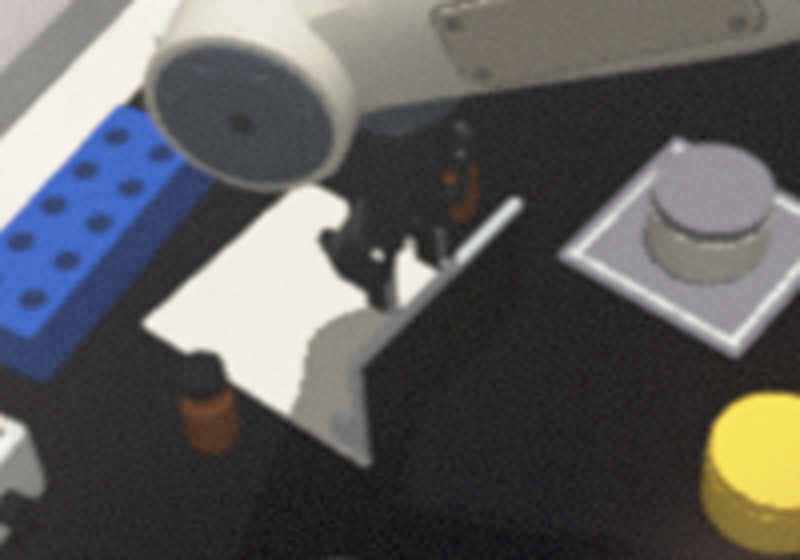

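The close view shows both fingers on the panel side at (380,280) and (440,245), with tips just below the plate's upper edge and clear of it. Next I push the plate over along an arc.

{"api": "arm_command", "payload": {
  "deltas": [
    {"gripper":0,"x":-0.006,"y":0,"z":0,"ax":0,"ay":0,"az":0},
    {"gripper":0,"x":-0.005,"y":0,"z":0,"ax":0,"ay":0,"az":0},
    {"gripper":0,"x":-0.004,"y":0,"z":0,"ax":0,"ay":0,"az":0},
    {"gripper":0,"x":-0.004,"y":0,"z":0,"ax":0,"ay":0,"az":0},
    {"gripper":0,"x":-0.004,"y":0,"z":0,"ax":0,"ay":0,"az":0},
    {"gripper":0,"x":-0.004,"y":0,"z":0,"ax":0,"ay":0,"az":0},
    {"gripper":0,"x":-0.004,"y":0,"z":0,"ax":0,"ay":0,"az":0},
    {"gripper":0,"x":-0.004,"y":0,"z":0,"ax":0,"ay":0,"az":0}
  ]
}}

```text
t: 9.77
tool_pos: [0.5867, 0.0036, 0.2613]
eef_rot: [-0.0, 0.996, -0.084, 0.001]
force: [2.3, -1.3, 1.5]
grip_width: 0.0427
gripper_force: 1.3
```

```bash
cat > ang.py <<'E'
from h import *
c=cams.camera("side"); W=cloud(c); cv2.imwrite("pics/a.png",c["img"])
ex=np.array([.986,-.167]); ey=np.array([.167,.986]); q=W[...,:2]-[.5822,.0054]
X=q@ex; Y=q@ey; Z=W[...,2]
# plate strip at ends of width, sole/edge points: profile
for a,b in((.06,.088),(-.088,-.06)):
    m=(Y>a)&(Y<b)&(X>-.14)&(X<.24)&(Z>.01)&(Z<.25)
    for x0 in np.arange(-.14,.24,.02):
        k=m&(X>=x0)&(X<x0+.02)
        if k.sum()>3: print(a,round(x0,2),k.sum(),"z %.3f..%.3f"%(Z[k].min(),Z[k].max()))
s=robot.state(); print(s["t"],s["tool_pos"],s["force"])
E
python3 ang.py
```

```text
0.06 -0.02 161 z 0.011..0.192
0.06 0.0 66 z 0.010..0.193
0.06 0.02 35 z 0.010..0.035
0.06 0.04 62 z 0.011..0.019
0.06 0.06 67 z 0.014..0.026
0.06 0.08 63 z 0.011..0.027
0.06 0.1 63 z 0.019..0.032
0.06 0.12 67 z 0.021..0.036
0.06 0.14 69 z 0.026..0.040
0.06 0.16 65 z 0.032..0.046
0.06 0.18 56 z 0.038..0.051
0.06 0.2 23 z 0.043..0.051
-0.088 -0.02 111 z 0.013..0.192
-0.088 0.04 23 z 0.011..0.018
-0.088 0.06 8 z 0.015..0.019
-0.088 0.1 11 z 0.024..0.031
-0.088 0.12 31 z 0.025..0.035
9.8167 [0.58591139 0.00368342 0.26101546] [ 0.6551759  -0.67903674  2.33176476]
```

{"api": "arm_command", "payload": {
  "deltas": [
    {"gripper":0,"x":-0.005,"y":0,"z":0.001,"ax":0,"ay":0,"az":0},
    {"gripper":0,"x":-0.006,"y":0,"z":0.001,"ax":0,"ay":0,"az":0},
    {"gripper":0,"x":-0.006,"y":0,"z":0.002,"ax":0,"ay":0,"az":0},
    {"gripper":0,"x":-0.005,"y":0,"z":0.002,"ax":0,"ay":0,"az":0},
    {"gripper":0,"x":-0.005,"y":0,"z":0.002,"ax":0,"ay":0,"az":0},
    {"gripper":0,"x":-0.005,"y":0,"z":0.003,"ax":0,"ay":0,"az":0},
    {"gripper":0,"x":-0.005,"y":0,"z":0.003,"ax":0,"ay":0,"az":0},
    {"gripper":0,"x":-0.004,"y":0,"z":0.003,"ax":0,"ay":0,"az":0}
  ]
}}

```text
t: 10.48
tool_pos: [0.5454, 0.0103, 0.243]
eef_rot: [0.0, 0.996, -0.084, -0.001]
force: [0.7, 0.3, 0.7]
grip_width: 0.043
gripper_force: 0.4
```

```bash
python3 ang.py
```

```text
0.06 -0.08 34 z 0.075..0.090
0.06 -0.06 58 z 0.051..0.175
0.06 -0.04 67 z 0.036..0.177
0.06 -0.02 37 z 0.017..0.043
0.06 0.0 69 z 0.010..0.045
0.06 0.02 78 z 0.020..0.042
0.06 0.04 96 z 0.036..0.058
0.06 0.06 91 z 0.048..0.076
0.06 0.08 96 z 0.071..0.096
0.06 0.1 96 z 0.088..0.112
0.06 0.12 97 z 0.105..0.129
0.06 0.14 89 z 0.119..0.143
-0.088 -0.08 30 z 0.074..0.090
-0.088 -0.06 41 z 0.066..0.175
-0.088 -0.04 24 z 0.044..0.064
-0.088 -0.02 5 z 0.036..0.043
-0.088 0.14 9 z 0.133..0.141
10.5333 [0.54471941 0.01029551 0.24226036] [-1.62174963  0.02460936 -0.83613177]
```

{"api": "arm_command", "payload": {
  "deltas": [
    {"gripper":0,"x":-0.004,"y":0,"z":0.003,"ax":0,"ay":0,"az":0},
    {"gripper":0,"x":-0.005,"y":0,"z":0.004,"ax":0,"ay":0,"az":0},
    {"gripper":0,"x":-0.005,"y":0,"z":0.004,"ax":0,"ay":0,"az":0},
    {"gripper":0,"x":-0.004,"y":0,"z":0.004,"ax":0,"ay":0,"az":0},
    {"gripper":0,"x":-0.003,"y":0,"z":0.004,"ax":0,"ay":0,"az":0},
    {"gripper":0,"x":-0.003,"y":0,"z":0.003,"ax":0,"ay":0,"az":0}
  ]
}}

```text
t: 11.03
tool_pos: [0.5221, 0.0143, 0.221]
eef_rot: [0.0, 0.996, -0.084, -0.0]
force: [-0.4, 0.0, -0.5]
grip_width: 0.0429
gripper_force: 0.0
```

```bash
python3 ang.py
```

```text
0.06 -0.12 19 z 0.023..0.037
0.06 -0.1 65 z 0.027..0.036
0.06 -0.08 89 z 0.022..0.152
0.06 -0.06 87 z 0.018..0.151
0.06 -0.04 65 z 0.014..0.034
0.06 -0.02 67 z 0.010..0.040
0.06 0.0 179 z 0.011..0.096
0.06 0.02 252 z 0.087..0.190
0.06 0.04 92 z 0.169..0.206
-0.088 -0.12 15 z 0.025..0.038
-0.088 -0.1 49 z 0.027..0.037
-0.088 -0.08 52 z 0.023..0.141
-0.088 -0.06 41 z 0.019..0.027
11.0833 [0.52157519 0.01428728 0.2204812 ] [-0.54698481  0.48419177 -0.48245855]
```

{"api": "arm_command", "payload": {
  "deltas": [
    {"gripper":0,"x":0,"y":0,"z":0,"ax":0,"ay":0,"az":0},
    {"gripper":0,"x":-0.01,"y":0,"z":0,"ax":0,"ay":0,"az":0},
    {"gripper":0,"x":-0.015,"y":0,"z":-0.005,"ax":0,"ay":0,"az":0},
    {"gripper":0,"x":-0.015,"y":0,"z":-0.02,"ax":0,"ay":0,"az":0},
    {"gripper":0,"x":-0.01,"y":0,"z":-0.03,"ax":0,"ay":0,"az":0},
    {"gripper":0,"x":0,"y":0,"z":-0.04,"ax":0,"ay":0,"az":0},
    {"gripper":0,"x":0,"y":0,"z":-0.04,"ax":0,"ay":0,"az":0},
    {"gripper":0,"x":0,"y":0,"z":-0.04,"ax":0,"ay":0,"az":0},
    {"gripper":0,"x":0,"y":0,"z":-0.02,"ax":0,"ay":0,"az":0},
    {"gripper":0,"x":0,"y":0,"z":0,"ax":0,"ay":0,"az":0}
  ]
}}

```text
t: 11.92
tool_pos: [0.4743, 0.0225, 0.4228]
eef_rot: [-0.001, 0.996, -0.084, 0.006]
force: [0.2, 0.5, -0.6]
grip_width: 0.0428
gripper_force: 0.0
```

```bash
python3 ang.py; cp pics/a.png pics/side4.png
python3 - <<'E'
from h import *
W=cloud(cams.camera("side"))
m=(W[...,2]>.05)&(W[...,2]<.064)&(abs(W[...,0]-.475)<.09)&(abs(W[...,1]+.205)<.07)
print(cv2.minEnclosingCircle(W[m][:,:2].astype(np.float32)))
E
```

```text
0.06 -0.12 10 z 0.010..0.013
0.06 -0.1 36 z 0.010..0.014
0.06 -0.08 33 z 0.010..0.015
0.06 -0.06 34 z 0.010..0.015
0.06 -0.04 47 z 0.010..0.038
0.06 -0.02 403 z 0.010..0.211
0.06 0.0 16 z 0.191..0.210
-0.088 -0.12 14 z 0.010..0.014
-0.088 -0.1 21 z 0.010..0.015
-0.088 -0.08 26 z 0.010..0.014
-0.088 -0.06 27 z 0.010..0.014
-0.088 -0.04 49 z 0.010..0.036
-0.088 -0.02 284 z 0.010..0.212
-0.088 0.0 11 z 0.198..0.211
11.9667 [0.47388112 0.02264798 0.41977152] [-0.20794818  0.82588031 -0.83629371]
((0.4777621924877167, -0.20428252220153809), 0.04820694774389267)
```

View pics/side4.png

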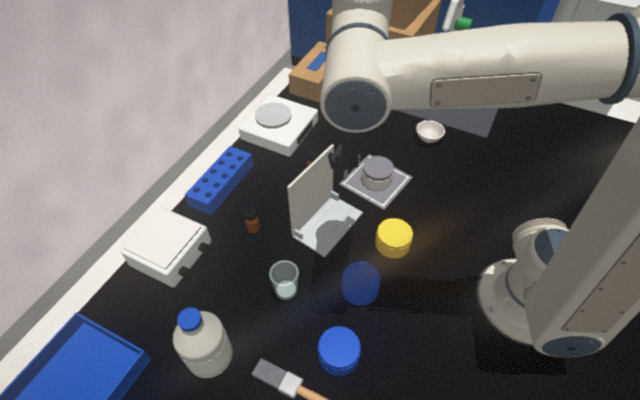

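The shield stands flat on its base (panel at (310,190), base at (330,225)), the tub is on the mat at (377,175), and nothing else has moved. Before handing in I let it settle for half a second, so that step 2's 0.3 s hold is covered.

{"api": "arm_command", "payload": {
  "deltas": [
    {"gripper":0,"x":0,"y":0,"z":0,"ax":0,"ay":0,"az":0},
    {"gripper":0,"x":0,"y":0,"z":0,"ax":0,"ay":0,"az":0},
    {"gripper":0,"x":0,"y":0,"z":0,"ax":0,"ay":0,"az":0},
    {"gripper":0,"x":0,"y":0,"z":0,"ax":0,"ay":0,"az":0},
    {"gripper":0,"x":0,"y":0,"z":0,"ax":0,"ay":0,"az":0},
    {"gripper":0,"x":0,"y":0,"z":0,"ax":0,"ay":0,"az":0}
  ]
}}

```text
t: 12.52
tool_pos: [0.4735, 0.0226, 0.4164]
eef_rot: [0.0, 0.996, -0.084, -0.0]
force: [0.3, 0.5, 0.2]
grip_width: 0.0429
gripper_force: 0.0
```

```bash
python3 -c "
from plant import workorder; print(workorder.job_done())"
```

```text
the job is handed in; nothing more can be done
None
```

I pushed the tub onto the mat (about 3 mm off centre), tipped the shield upright so it stands flat on its base, and handed the job in at about 12.5 s; the hand-in gave no verdict.

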